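# Fit the heating block and set the dry-bath thermostat

### The job

Put the long rectangular aluminium heating block into the rectangular well of the dry-block heater, lowering it in rather than dropping it, so that it sits fully home, flat and square. Then turn the heater's dial clockwise until its pointer stands at the small steel marker on the scale. Do not shift the marker, leave everything else on the bench where it is, and let go at the end.

Things in the scene. Friction and masses are not known exactly. Their poses are not given: they have to be found in the camera images.
- heater: the dry-block heater: a cream box 180 (x) x 270 (y) x 70 mm high, fixed to the bench. Origin at the centre of its underside, z up. Its flat top deck is 70 mm above the origin. On the deck, the well is at +y and the dial at -y.
- well (a point): centre of the well's floor, 48 mm above the bench. The well is a rectangular pocket in the deck, 100 mm (this point's x) by 62 mm (y), 22 mm deep, with 2 mm chamfered lips and a thin metal trim. Axes as the heater's.
- block: the block to fit: plain aluminium, loose, 96 mm long (its x) x 58 mm wide (its y) x 56 mm high, about 0.6 kg, with two rows of four large dark holes on top. Origin at the centre of its underside, z up. Seated, its origin meets the well's floor and it projects 34 mm above the deck; either way round will do.
- other_block: another aluminium block, square, 66 x 66 x 56 mm high, with nine smaller holes; it does not fit. Leave it. Origin at the centre of its underside.
- dial (a joint): thermostat dial, rad: 0 at the start of the scale, grows clockwise seen from above, stops at 4.71.
- dial_grip (a point): point on the dial's vertical axis at the height to grip, 98 mm above the bench. The dial is black: a disc 68 mm across, its top 82 mm above the bench, with an upright grip bar across it, 56 mm long, 14 mm thick, rising to 110 mm above the bench. The point's x axis points along the bar towards the pointer, y across the bar.
- dial_tip (a point): end of the dial's pointer: the narrow nose (7 mm thick) at one end of the grip bar, with a white line on top; 42 mm from the dial's axis, 82 mm above the bench. The point's x axis points outwards.
- marker (a joint): where the steel marker stands on the scale, rad, measured as the dial: the dial points at it when both joints read the same. Stiff; not to be shifted.
- marker_tip (a point): inner point of the steel marker, a flat rider 18 mm long, 12 mm wide and 5 mm high (top 78 mm above the bench) on the pale scale plate round the dial; the point lies 42 mm from the dial's axis, 82 mm above the bench, where dial_tip has to come.
- jar: bystander: amber jar, 68 mm across, about 75 mm high. Origin at the centre of its underside.
- beaker: bystander: open glass beaker, 72 mm across, 85 mm high. Origin at the centre of its underside.
- tip_box: bystander: grey open box with dividers, 120 x 85 x 55 mm high. Origin at the centre of its underside.
- spatula: bystander: spatula lying on the bench, 200 mm long along its x. Origin under its middle.
Not all that is in view belongs to the job. Leave any blue look-alike of the block alone.

How it is judged:
By the outcome, as a careful person would: the job done as asked, in the order asked, and still so for the second after the job is handed in, with the robot touching nothing.
It also fails if it takes over 72 s, if anything falls off the work surface, if the arm or the gripper's body presses on something with over 40 N, if the wrist force passes 120 N, or if a joint passes its speed limit or range.

### The arm

A 7-joint arm with a two-finger parallel gripper is mounted at the origin on the work surface. World frame = base frame: x ahead of the robot, y to its left, z up, the work surface at z = 0. Lengths are in m, angles in rad, forces in N, time in s.
With the tool pointing down it reaches from about 0.35 to 0.9 m from the base axis. Payload 8.1 kg.
Tool frame: the origin (TCP) lies at the very end of the fingers, on their centre line; the grasp point (between the pads) lies 19 mm behind it; z points along the fingers, y is the line along which they close (so a half turn about z gives the same grasp; the last joint's range is limited). The gripper opens to 92 mm and grips with 3 to 60 N. Pads are 19 mm wide; open, the fingers measure 130 mm over their backs; the gripper's body (75 mm by 190 mm) begins 47 mm behind the grasp point.
Start: joints at [-1.381, 0.434, 0.025, 1.573, -0.012, 1.134, -0.075], TCP at [0.18, 0.598, 0.227] pointing down, gripper open.
Joint ranges: [-2.62, 2.62], [-0.44, 2.09], [-1.27, 1.32], [0.08, 2.57], [-1.32, 4.46], [0.12, 2], [-2.74, 2.74]. Speed limits (rad/s): [2.22, 2.22, 3.01, 3.01, 3.14, 3.14, 3.14].

### API

Orientations are given as a rotation vector (axis times angle).
In Python, from cell import arm gives the robot as it stands.
- The arm moves only by the tool carry_out, never from a script. Its argument "commands" is a list of rows, each a list of 7 numbers: the opening, from 0 (shut) to 1 (fully open), then the shift along the tool's x, y, z each as a share of 0.025 m, from -1 to 1, then the turn, a rotation vector about the tool's x, y, z each as a share of 0.1 rad, from -1 to 1. A call has 1 to 8 rows; each row shifts and turns the commanded pose from where the row before left it, along the tool's axes as they then stand; what a row does not reach is not made up. A row lasts 1/10 s, in which the tool goes at most 50 mm and 8.59 degrees, less where a joint would pass 70% of its speed; a pose out of reach is approached as far as the arm can. A call with a number of a shift or a turn outside -1 to 1 is refused whole. A call with a gripper value outside its range is refused whole. The fingers move at their own pace and stop on an object; "squeeze" is the grip in N (left out, the last holds). Time passes only in rows, so rows that do not move let the fingers close. It gives the time, the measured TCP pose, the force, the opening and the grip force at its end, in the units of the state.
- arm.observe(): the state, without advancing time (a new reading comes with each control period).
- arm.get_image(name): name is "scene" or "top"; returns a dict with "pixels" (400x640x3 uint8, red, green, blue), "range_z" (400x640 float32, m along the optical axis (not along the pixel's ray), 0 where there is no reading), "mtx" (3x3 intrinsics, pixels), "R" (3x3) and "t" (3): a world point X has camera coordinates R X + t. Camera axes: x right, y down, z forward; pixel columns grow to the right and rows downward; lengths in m; the calibration is good to about 2 mm. A picture is of the moment at which its call begins.
- arm.sign_off(): hands the job in; it is judged then, once.
The state is a dict: "clock": time; "joints": joint angles; "dq": joint speeds; "joint_efforts": joint torques, N m; "position": TCP position; "ee_rot": TCP orientation; "force": force on the tool from outside, world axes, zero at the start; "ft_torque": the same for the moment, N m; "width": opening from 0.0 (shut) to 1.0 (fully open); "gripper_force": force on a finger pad.
Only numpy, scipy, OpenCV 4.12 (cv2) and the standard library are available. Lean on these libraries where they do the work, as an engineer would, in place of code of your own. Each camera call takes 0.05 s, during which the arm holds its last target. There are 200 camera calls.

## Working session

There is one attempt and no reset: what is moved stays moved. The work goes in short steps, Python scripts to look and compute and a tool call to move; the robot and the scene stay as the last step left them, time stands still between calls to the robot, and variables do not carry over. Pictures are saved under pics/ and viewed, at most 10 in all, crops included, and the job is handed in when it is done.

Besides the shell and the picture viewer there is one more tool, called by a JSON object that holds its "api" and its "payload". carry_out: Moves the arm, as the interface text tells. Shift numbers are shares of 0.025 m and turn numbers shares of 0.1 rad, none past 1 either way. Its arguments: {"type":"object","properties":{"commands":{"type":"array"},"squeeze":{"type":"number"}},"required":["commands"]}

```bash
ls; mkdir -p pics
python3 - <<'E'
from cell import arm
import cv2,numpy as np
s=arm.observe();print(s)
for n in("top","scene"):
    d=arm.get_image(n);cv2.imwrite(f"pics/{n}0.png",d["pixels"][...,::-1]);np.savez(f"{n}0.npz",**d)
    print(n,d["mtx"],d["R"],d["t"])
E
```

```text
pics
{'clock': 0.0, 'joints': array([-1.38060799,  0.43523617,  0.02497484,  1.57408353, -0.01161355,
        1.13401896, -0.07509097]), 'dq': array([ 0.00063407, -0.00029459, -0.00074353, -0.00027871, -0.00159435,
        0.00068455,  0.00056331]), 'joint_efforts': array([-7.92100109e-04, -6.67855239e+01,  9.84510854e-01, -3.14454210e+01,
       -6.05921005e-02,  4.29982482e-02,  1.84261830e-04]), 'position': array([0.18029279, 0.59789402, 0.22594206]), 'ee_rot': array([-4.58360847e-01, -3.10787272e+00,  2.50955752e-03]), 'force': array([-0.17100656,  0.29996632,  0.4901298 ]), 'ft_torque': array([ 0.00542895, -0.05035681,  0.00392989]), 'gripper_force': 0.0, 'width': 1.0041844719224307}
top [[378.0514527    0.         322.40515571]
 [  0.         378.0514527  201.06669346]
 [  0.           0.           1.        ]] [[ 0.01515898 -0.99987473  0.00455348]
 [-0.99860846 -0.01536952 -0.05044723]
 [ 0.0505109  -0.00378242 -0.99871635]] [0.03710288 0.51694362 1.03410027]
scene [[398.63886137   0.         317.91185607]
 [  0.         398.63886137 196.22501933]
 [  0.           0.           1.        ]] [[ 0.19464677  0.98075378  0.01531864]
 [ 0.55993993 -0.09827962 -0.82268365]
 [-0.80534459  0.16871023 -0.56829301]] [-0.17929387 -0.22034347  1.54851539]
```

View pics/top0.png

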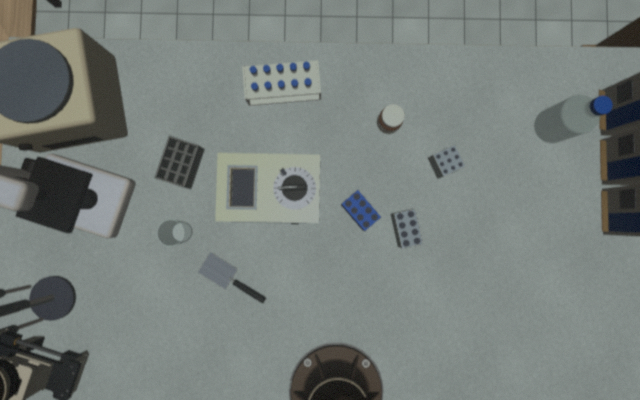

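View pics/scene0.png

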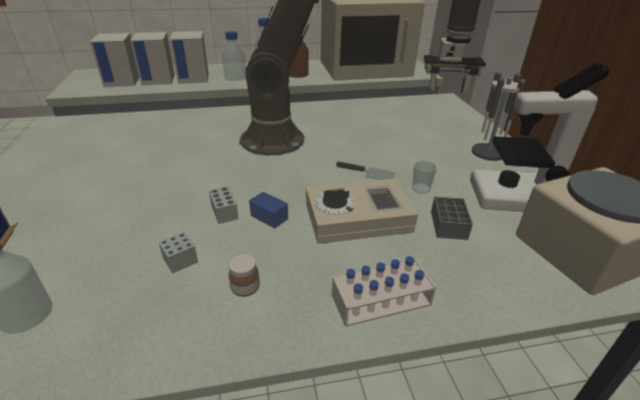

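The top view shows the long block near px (407,228), the square block at (447,161), the blue decoy at (361,210), and the heater at (268,188) with its well at (242,187) and dial at (294,187). I'll measure these next.

```bash
cat > h.py <<'E'
import numpy as np,cv2
def load(n): return dict(np.load(n+".npz"))
def cloud(d):
    v,u=np.mgrid[:400,:640]; z=d["range_z"]
    c=np.stack([(u-d["mtx"][0,2])/d["mtx"][0,0]*z,(v-d["mtx"][1,2])/d["mtx"][1,1]*z,z],-1)
    return (c-d["t"])@d["R"]
def ray(d,uv,h):
    uv=np.atleast_2d(uv).astype(float)
    r=np.c_[(uv-d["mtx"][:2,2])/d["mtx"][0,0],np.ones(len(uv))]@d["R"]
    o=-d["R"].T@d["t"]
    return o+r*((h-o[2])/r[:,2])[:,None]
def rect(p):
    (c,s,a)=cv2.minAreaRect((p[:,:2]*1000).astype(np.float32)); return np.round(c,1),np.round(s,1),round(a,1)
E
python3 - <<'E'
from h import *
d=load("top0");P=cloud(d);im=d["pixels"]
z=P[...,2]
print("bench z",np.median(z[250:340,420:500]))
def comp(box,lo,hi,name):
    u0,v0,u1,v1=box;m=np.zeros((400,640),np.uint8)
    m[v0:v1,u0:u1]=((z>lo)&(z<hi))[v0:v1,u0:u1]
    n,l,st,ce=cv2.connectedComponentsWithStats(m)
    k=1+np.argmax(st[1:,4]);mm=l==k
    print(name,st[k],"zmed",np.median(z[mm]).round(4),rect(P[mm]))
comp((385,200,430,255),.045,.065,"block")
comp((425,140,470,182),.045,.065,"other")
comp((335,185,385,235),.03,.065,"blue")
comp((205,140,335,235),.062,.078,"deck")
comp((222,160,262,215),.03,.058,"well floor")
comp((270,160,320,215),.079,.12,"dial")
comp((270,160,320,215),.095,.12,"bar")
a=cv2.resize(im[145:255,205:430],None,fx=3.5,fy=3.5,interpolation=cv2.INTER_CUBIC)
cv2.imwrite("pics/c1.png",a[...,::-1])
s=load("scene0")["pixels"]
cv2.imwrite("pics/c2.png",cv2.resize(s[170:245,205:420],None,fx=3.7,fy=3.7,interpolation=cv2.INTER_CUBIC)[...,::-1])
E
```

```text
bench z 0.000788272111447754
block [393 209  30  40 817] zmed 0.0567 (array([ 444.6, -182.9]), array([96. , 58.8]), 12.5)
other [432 145  33  32 629] zmed 0.0566 (array([ 627.6, -290.8]), array([65.9, 67.3]), 26.1)
blue [341 191  40  40 806] zmed 0.0568 (array([490.9, -57.4]), array([95.7, 58.1]), 41.4)
deck [ 215  153  105   71 5615] zmed 0.0711 (array([546.3, 189.4]), array([270.2, 180.1]), 89.9)
well floor [231 169  24  38 848] zmed 0.0494 (array([547. , 259.3]), array([59.4, 99.4]), 89.6)
dial [278 175  30  26 538] zmed 0.084 (array([545.7, 119.4]), array([66.6, 66. ]), 45.5)
bar [278 184  28   7 150] zmed 0.1102 (array([545.6, 124. ]), array([14.2, 69.3]), 4.3)
```

View pics/c1.png

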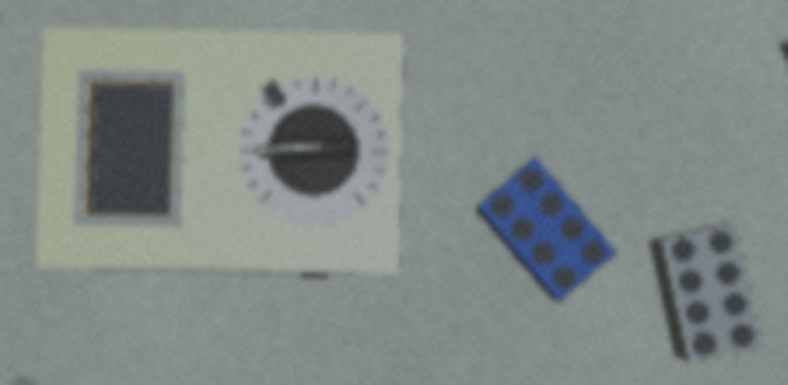

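View pics/c2.png

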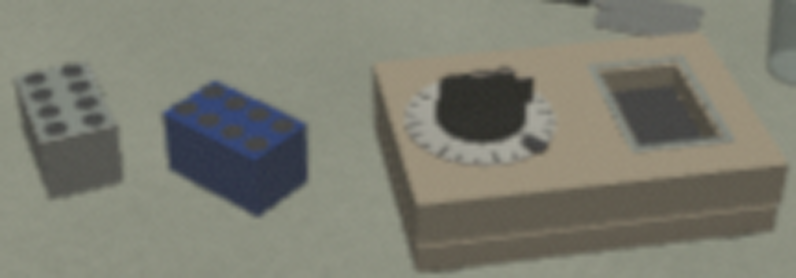

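Depth agrees with every size and height given. Block centre is (444.6,-182.9) mm with yaw 12.5°. The well centre is about (546.5,259.3) with yaw about 0. In the crop the pointer faces left (+y) and the marker is about 50° clockwise from it. I'll start by turning the tool to line up with the block.

{"api": "carry_out", "payload": {"commands": [[0.85,0,0,0,0,0,-1],[0.85,0,0,0,0,0,-1],[0.85,0,0,0,0,0,-1],[0.85,0,0,0,0,0,-1],[0.85,0,0,0,0,0,-1],[0.85,0,0,0,0,0,-0.11],[0.85,-0.1,-1,0,0,0,0],[0.85,-0.1,-1,0,0,0,0]]}}

```text
clock: 0.9
position: [0.1959, 0.5502, 0.2261]
ee_rot: [0.339, -3.123, 0.001]
force: [1.1, -0.3, 0.8]
width: 0.851
gripper_force: 0.0
```

{"api": "carry_out", "payload": {"commands": [[0.85,-0.11,-1,0,0,0,0],[0.85,-0.11,-1,0,0,0,0],[0.85,-0.11,-1,0,0,0,0],[0.85,-0.11,-1,0,0,0,0],[0.85,-0.11,-1,0,0,0,0],[0.85,-0.11,-1,0,0,0,0],[0.85,-0.11,-1,0,0,0,0],[0.85,-0.11,-1,0,0,0,0]]}}

```text
clock: 1.7
position: [0.2611, 0.3591, 0.2267]
ee_rot: [0.337, -3.123, -0.0]
force: [0.8, -0.1, -0.1]
width: 0.853
gripper_force: 0.0
```

{"api": "carry_out", "payload": {"commands": [[0.85,-0.11,-1,0,0,0,0],[0.85,-0.11,-1,0,0,0,0],[0.85,-0.11,-1,0,0,0,0],[0.85,-0.11,-1,0,0,0,0],[0.85,-0.11,-1,0,0,0,0],[0.85,-0.11,-1,0,0,0,0],[0.85,-0.11,-1,0,0,0,0],[0.85,-0.11,-1,0,0,0,0]]}}

```text
clock: 2.5
position: [0.3257, 0.1686, 0.2267]
ee_rot: [0.337, -3.123, -0.001]
force: [0.6, -0.2, 0.4]
width: 0.85
gripper_force: 0.0
```

{"api": "carry_out", "payload": {"commands": [[0.85,-0.11,-1,0,0,0,0],[0.85,-0.11,-1,0,0,0,0],[0.85,-0.11,-1,0,0,0,0],[0.85,-0.11,-1,0,0,0,0],[0.85,-0.11,-1,0,0,0,0],[0.85,-0.11,-1,0,0,0,0],[0.85,-0.11,-1,0,0,0,0],[0.85,-0.11,-1,0,0,0,0]]}}

```text
clock: 3.3
position: [0.3905, -0.0218, 0.2268]
ee_rot: [-0.337, 3.123, 0.001]
force: [0.2, 0.7, -0.2]
width: 0.848
gripper_force: 0.0
```

{"api": "carry_out", "payload": {"commands": [[0.85,-0.11,-1,0,0,0,0],[0.85,-0.11,-1,0,0,0,0],[0.85,-0.11,-1,0,0,0,0],[0.85,-0.11,-1,0,0,0,0],[0.85,-0.11,-1,0,0,0,0],[0.85,-0.1,-0.5,0,0,0,0],[0.85,0,0,0,0,0,0],[0.85,0,0,0,0,0,0]]}}

```text
clock: 4.1
position: [0.4357, -0.1511, 0.2265]
ee_rot: [0.339, -3.123, -0.001]
force: [0.8, -0.3, 0.3]
width: 0.846
gripper_force: 0.0
```

```bash
cat > go.py <<'E'
import sys
from cell import arm
import numpy as np
from scipy.spatial.transform import Rotation as T
s=arm.observe();R=T.from_rotvec(s["ee_rot"])
x,y,z,a=map(float,sys.argv[1:5]) # target mm, tool-y heading deg
G=T.from_matrix(np.c_[[np.cos(np.radians(a+90)),np.sin(np.radians(a+90)),0],[np.cos(np.radians(a)),np.sin(np.radians(a)),0],[0,0,-1]])
print("pos",(s["position"]*1e3).round(1),"force",s["force"].round(1),"w",s["width"].round(3),"j",s["joints"].round(2),"t",s["clock"])
print("yheading",np.degrees(np.arctan2(*R.as_matrix()[1::-1,1])).round(2))
print("shift rows",(R.inv().apply(np.array([x,y,z])/1e3-s["position"])/.025).round(2),"turn rows",((R.inv()*G).as_rotvec()/.1).round(2))
E
python3 go.py 444.6 -182.9 28 102.5
```

```text
Traceback (most recent call last):
  File "go.py", line 8, in <module>
    print("pos",(s["position"]*1e3).round(1),"force",s["force"].round(1),"w",s["width"].round(3),"j",s["joints"].round(2),"t",s["clock"])
                                                                             ^^^^^^^^^^^^^^^^
AttributeError: 'float' object has no attribute 'round'
```

```bash
sed -i 's/s\["width"\].round(3)/round(s["width"],3)/' go.py; python3 go.py 444.6 -182.9 28 102.5
python3 - <<'E'
from h import *
d=load("top0");im=d["pixels"].astype(int);P=cloud(d);z=P[...,2]
# marker: dark patch on scale plate; plate points at ray height 76mm
v,u=np.mgrid[:400,:640]
W=ray(d,np.c_[u.ravel(),v.ravel()],.078).reshape(400,640,3)
c=np.array([.5457,.1194]); r=np.linalg.norm(W[...,:2]-c,axis=-1)
g=im.sum(-1)/3
m=(r>.038)&(r<.066)&(z<.081)
ang=np.degrees(np.arctan2(W[...,1]-c[1],W[...,0]-c[0]))
dk=m&(g<110)
n,l,st,ce=cv2.connectedComponentsWithStats(dk.astype(np.uint8))
for k in range(1,n): 
    if st[k,4]>4: p=ray(d,ce[k:k+1],.078)[0,:2];print(st[k],p.round(4),"r",np.linalg.norm(p-c).round(4),"ang",np.degrees(np.arctan2(*(p-c)[::-1])).round(1))
b=(z>.095)&(z<.12)&(r<.08)
q=P[b][:,:2]; 
for lo in(.100,): 
    w,V=np.linalg.eigh(np.cov(q.T)); print("bar",q.mean(0).round(4),"dir",np.degrees(np.arctan2(V[1,1],V[0,1])).round(1))
dm=(z>.078)&(z<.09)&(r<.05);q=P[dm];print("disc",rect(q))
# plate circle centre: pale vs cream
E
```

```text
pos [ 435.7 -151.1  226.5] force [ 0.8 -0.3  0.3] w 0.846 j [-0.27  0.17  0.57  1.99 -0.11  1.01  2.14] t 4.1
yheading 102.39
shift rows [-0.08 -1.32  7.94] turn rows [ 0.   -0.01 -0.02]
[280 168   6   7  25] [0.5884 0.1494] r 0.0522 ang 35.1
bar [0.5453 0.1204] dir 94.5
disc (array([547.3, 120.7]), array([69.9, 68. ]), 77.7)
```

{"api": "carry_out", "payload": {"commands": [[0.85,-0.08,-0.66,0,0,0,0],[0.85,0,-0.66,0,0,0,0],[0.85,0,0,0,0,0,0],[0.85,0,0,1,0,0,0],[0.85,0,0,1,0,0,0],[0.85,0,0,1,0,0,0],[0.85,0,0,1,0,0,0],[0.85,0,0,0,0,0,0]]}}

```text
clock: 4.9
position: [0.443, -0.181, 0.1244]
ee_rot: [0.343, -3.118, -0.004]
force: [-0.0, 0.6, -0.8]
width: 0.849
gripper_force: 0.0
```

```bash
python3 go.py 444.6 -182.9 28 102.5
```

```text
pos [ 443.  -181.   124.4] force [-0.   0.6 -0.8] w 0.849 j [-0.15  0.35  0.54  2.07 -0.25  0.79  2.34] t 4.9
yheading 102.54
shift rows [-0.06 -0.1   3.86] turn rows [ 0.03 -0.05  0.01]
```

{"api": "carry_out", "payload": {"commands": [[0.85,-0.05,-0.08,0.8,0,0,0],[0.85,0,0,0.8,0,0,0],[0.85,0,0,0.8,0,0,0],[0.85,0,0,0.8,0,0,0],[0.85,0,0,0.5,0,0,0],[0.85,0,0,0,0,0,0],[0.85,0,0,0,0,0,0]]}}

```text
clock: 5.6
position: [0.4472, -0.1849, 0.035]
ee_rot: [-0.342, 3.122, 0.0]
force: [0.4, -0.1, -0.5]
width: 0.85
gripper_force: 0.0
```

```bash
python3 go.py 444.6 -182.9 28 102.5
```

```text
pos [ 447.2 -184.9   35. ] force [ 0.4 -0.1 -0.5] w 0.85 j [-0.05  0.5   0.44  2.14 -0.39  0.58  2.46] t 5.6
yheading 102.5
shift rows [0.08 0.1  0.28] turn rows [0.   0.01 0.  ]
```

{"api": "carry_out", "payload": {"commands": [[0.85,0.08,0.1,0.26,0,0,0],[0.85,0,0,0,0,0,0],[0.5,0,0,0,0,0,0],[0.4,0,0,0,0,0,0],[0.4,0,0,0,0,0,0],[0.4,0,0,0,0,0,0],[0.4,0,0,0,0,0,0],[0.4,0,0,0,0,0,0]], "squeeze": 30}}

```text
clock: 6.4
position: [0.4446, -0.1833, 0.0279]
ee_rot: [-0.342, 3.122, -0.001]
force: [-0.6, -1.1, 4.7]
width: 0.627
gripper_force: 30.0
```

```bash
python3 go.py 444.6 -182.9 28 102.5
```

```text
pos [ 444.6 -183.3   27.9] force [-0.6 -1.1  4.7] w 0.627 j [-0.04  0.51  0.43  2.15 -0.4   0.56  2.47] t 6.4
yheading 102.48
shift rows [-0.01  0.02 -0.  ] turn rows [-0.    0.01 -0.  ]
```

{"api": "carry_out", "payload": {"commands": [[0.4,0,0,-0.3,0,0,0],[0.4,0,0,-0.8,0,0,0],[0.4,0,0,-1,0,0,0],[0.4,0,0,-1,0,0,0],[0.4,0,0,-1,0,0,0],[0.4,0,0,-1,0,0,0],[0.4,0,0,-1,0,0,0],[0.4,0,0,0,0,0,0]], "squeeze": 40}}

```text
clock: 7.2
position: [0.4453, -0.1833, 0.1826]
ee_rot: [-0.342, 3.119, -0.001]
force: [0.4, 0.2, -5.4]
width: 0.628
gripper_force: 40.0
```

{"api": "carry_out", "payload": {"commands": [[0.4,0,0,0,0,0,1],[0.4,0,0,0,0,0,1],[0.4,0,0,0,0,0,0.18],[0.4,0,0,0,0,0,0]]}}

```text
clock: 7.6
position: [0.4435, -0.1826, 0.1792]
ee_rot: [0.003, -3.14, -0.001]
force: [0.2, -0.1, -5.6]
width: 0.633
gripper_force: 40.0
```

```bash
python3 go.py 546.5 259.3 180 90
```

```text
pos [ 443.5 -182.6  179.2] force [ 0.2 -0.1 -5.6] w 0.633 j [-0.23  0.28  0.64  2.02 -0.21  0.91  2.09] t 7.6
yheading 90.13
shift rows [-4.16 17.67 -0.03] turn rows [ 0.   -0.02  0.02]
```

{"api": "carry_out", "payload": {"commands": [[0.4,-0.2,0.5,0,0,0,0],[0.4,-0.24,1,0,0,0,0],[0.4,-0.24,1,0,0,0,0],[0.4,-0.24,1,0,0,0,0],[0.4,-0.24,1,0,0,0,0],[0.4,-0.24,1,0,0,0,0],[0.4,-0.24,1,0,0,0,0],[0.4,-0.24,1,0,0,0,0]]}}

```text
clock: 8.4
position: [0.4912, 0.0065, 0.1799]
ee_rot: [0.004, -3.141, -0.001]
force: [1.0, 0.3, -5.8]
width: 0.628
gripper_force: 40.0
```

{"api": "carry_out", "payload": {"commands": [[0.4,-0.24,1,0,0,0,0],[0.4,-0.24,1,0,0,0,0],[0.4,-0.24,1,0,0,0,0],[0.4,-0.24,1,0,0,0,0],[0.4,-0.24,1,0,0,0,0],[0.4,-0.24,1,0,0,0,0],[0.4,-0.24,1,0,0,0,0],[0.4,-0.24,1,0,0,0,0]]}}

```text
clock: 9.2
position: [0.5387, 0.2066, 0.1796]
ee_rot: [0.004, -3.141, -0.0]
force: [0.6, -0.1, -4.9]
width: 0.63
gripper_force: 40.0
```

{"api": "carry_out", "payload": {"commands": [[0.4,-0.24,1,0,0,0,0],[0.4,-0.14,0.9,0,0,0,0],[0.4,0,0.3,0,0,0,0],[0.4,0,0,0,0,0,0],[0.4,0,0,0,0,0,0]]}}

```text
clock: 9.7
position: [0.5483, 0.2587, 0.1798]
ee_rot: [0.001, -3.141, 0.002]
force: [-0.5, -0.6, -6.2]
width: 0.629
gripper_force: 40.0
```

```bash
python3 go.py 546.5 259.3 110 90
python3 - <<'E'
from h import *
from cell import arm
d=arm.get_image("top");np.savez("top1",**d);P=cloud(d);z=P[...,2]
def rep(m,n): print(n,m.sum(),rect(P[m]) if m.sum()>5 else "", np.median(z[m]).round(4))
box=(P[...,0]>.47)&(P[...,0]<.62)&(P[...,1]>.19)&(P[...,1]<.33)
rep(box&(z>.195)&(z<.22),"blocktop")
cv2.imwrite("pics/c3.png",cv2.resize(d["pixels"][130:240,190:340],None,fx=5,fy=5,interpolation=cv2.INTER_CUBIC)[...,::-1])
s=arm.get_image("scene")
cv2.imwrite("pics/c4.png",cv2.resize(s["pixels"][100:250,280:440],None,fx=4,fy=4,interpolation=cv2.INTER_CUBIC)[...,::-1])
E
```

```text
pos [548.3 258.7 179.8] force [-0.5 -0.6 -6.2] w 0.629 j [-0.87  0.47  0.49  1.71 -0.25  1.03  1.28] t 9.7
yheading 90.02
shift rows [0.07 0.03 2.79] turn rows [-0.01 -0.01  0.  ]
blocktop 228 (array([547.6, 259.5]), array([93.3, 58.9]), 0.7) 0.2086
```

View pics/c4.png

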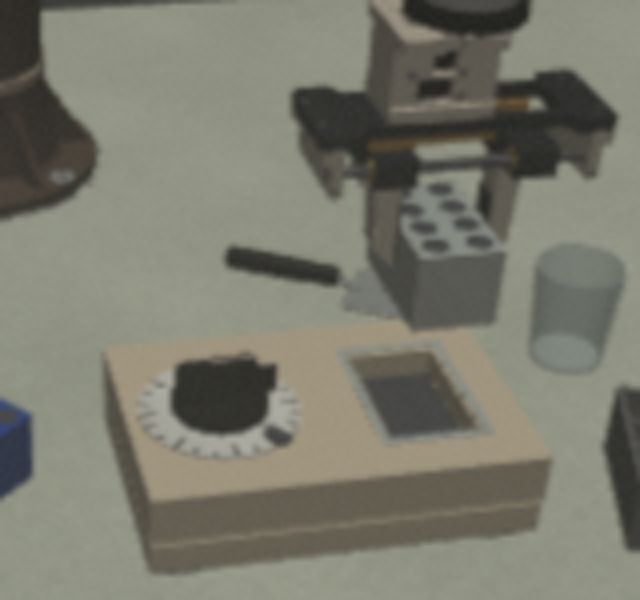

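The crop shows the block level above the well at px (450,260), with the well open below at (415,390) and the dial untouched. Offsets are about 1 mm, so I'll descend.

{"api": "carry_out", "payload": {"commands": [[0.4,0.04,0,0.6,0,0,0],[0.4,0,0,0.8,0,0,0],[0.4,0,0,0.8,0,0,0],[0.4,0,0,0.6,0,0,0],[0.4,0,0,0.2,0,0,0],[0.4,0,0,0,0,0,0],[0.4,0,0,0,0,0,0]]}}

```text
clock: 10.5
position: [0.5484, 0.2595, 0.106]
ee_rot: [0.0, 3.141, 0.001]
force: [0.6, 0.6, -5.2]
width: 0.629
gripper_force: 40.0
```

```bash
python3 go.py 547.2 258.6 76 90
python3 - <<'E'
from h import *
from cell import arm
d=arm.get_image("top");P=cloud(d);z=P[...,2]
box=(P[...,0]>.47)&(P[...,0]<.62)&(P[...,1]>.19)&(P[...,1]<.33)
m=box&(z>.12)&(z<.146);print(m.sum(),rect(P[m]),np.median(z[m]))
E
```

```text
pos [548.4 259.5 106. ] force [ 0.6  0.6 -5.2] w 0.629 j [-0.84  0.55  0.46  1.78 -0.31  0.87  1.32] t 10.5
yheading 89.99
shift rows [ 0.05 -0.04  1.2 ] turn rows [ 0.01  0.01 -0.  ]
171 (array([548.1, 258.7]), array([95.7, 55.8]), 0.5) 0.13454638257797547
```

{"api": "carry_out", "payload": {"commands": [[0.4,0.06,0,0,0,0,0],[0.4,0,0,0.2,0,0,0],[0.4,0,0,0.2,0,0,0],[0.4,0,0,0.15,0,0,0],[0.4,0,0,0.15,0,0,0],[0.4,0,0,0,0,0,0]]}}

```text
clock: 11.15
position: [0.5473, 0.2563, 0.0917]
ee_rot: [0.006, 3.14, 0.0]
force: [-15.0, -14.8, 40.9]
width: 0.648
gripper_force: 40.8
```

```bash
python3 go.py 547.2 259 76 90
```

```text
pos [547.3 256.3  91.7] force [-15.  -14.8  40.9] w 0.648 j [-0.83  0.57  0.45  1.8  -0.32  0.84  1.33] t 11.15
yheading 89.78
shift rows [0.01 0.11 0.63] turn rows [ 0.    0.01 -0.04]
```

{"api": "carry_out", "payload": {"commands": [[0.4,0,0,-0.3,0,0,0],[0.4,0,0,-0.3,0,0,0],[0.4,0,0,0,0,0,0],[0.4,0,0,0,0,0,0]]}}

```text
clock: 11.55
position: [0.546, 0.2599, 0.1023]
ee_rot: [0.001, -3.141, 0.0]
force: [0.5, -0.2, -5.7]
width: 0.65
gripper_force: 39.0
```

```bash
python3 go.py 547.2 259 76 90
python3 - <<'E'
from h import *
from cell import arm
d=arm.get_image("top");P=cloud(d);z=P[...,2]
box=(P[...,0]>.47)&(P[...,0]<.62)&(P[...,1]>.19)&(P[...,1]<.33)
m=box&(z>.12)&(z<.15);p=P[m];print(m.sum(),rect(p),np.median(z[m]))
A=np.c_[p[:,0]-.546,p[:,1]-.259,np.ones(len(p))];print("tilt/z",np.linalg.lstsq(A,p[:,2],rcond=None)[0].round(4))
s=arm.get_image("scene");Q=cloud(s);zs=Q[...,2]
box=(Q[...,0]>.47)&(Q[...,0]<.62)&(Q[...,1]>.2)&(Q[...,1]<.32)
m=box&(zs>.127)&(zs<.15);p=Q[m];print("scene",m.sum(),rect(p),np.median(zs[m]))
A=np.c_[p[:,0]-.546,p[:,1]-.259,np.ones(len(p))];print("tilt/z",np.linalg.lstsq(A,p[:,2],rcond=None)[0].round(4))
m=(zs>.068)&(zs<.074)&(Q[...,0]>.4)&(Q[...,0]<.68)&(Q[...,1]>.0)&(Q[...,1]<.36);print("deck scene",rect(Q[m]))
s0=load("scene0");Q=cloud(s0);zs=Q[...,2]
m=(zs>.068)&(zs<.074)&(Q[...,0]>.4)&(Q[...,0]<.68)&(Q[...,1]>.0)&(Q[...,1]<.36);print("deck scene0",rect(Q[m]))
m=(zs>.044)&(zs<.053)&(Q[...,0]>.49)&(Q[...,0]<.61)&(Q[...,1]>.22)&(Q[...,1]<.3);print("floor scene0",rect(Q[m]))
cv2.imwrite("pics/c5.png",cv2.resize(s["pixels"][120:240,290:430],None,fx=5,fy=5,interpolation=cv2.INTER_CUBIC)[...,::-1])
E
```

```text
pos [546.  259.9 102.3] force [ 0.5 -0.2 -5.7] w 0.65 j [-0.84  0.56  0.45  1.79 -0.31  0.87  1.32] t 11.55
yheading 90.05
shift rows [-0.05 -0.04  1.05] turn rows [-0.   -0.    0.01]
178 (array([544.1, 259.4]), array([93.5, 56.2]), 1.6) 0.13372198942746216
tilt/z [0.0819 0.0892 0.1363]
scene 511 (array([556.7, 258.3]), array([90.8, 87.4]), 30.5) 0.13297947775231542
tilt/z [-0.0449  0.0273  0.1346]
deck scene (array([547.4, 188.1]), array([185. , 271.2]), 0.1)
deck scene0 (array([547.5, 187.9]), array([184.7, 271.4]), 0.3)
floor scene0 (array([533. , 261.3]), array([55. , 80.6]), 89.2)
```

View pics/c5.png

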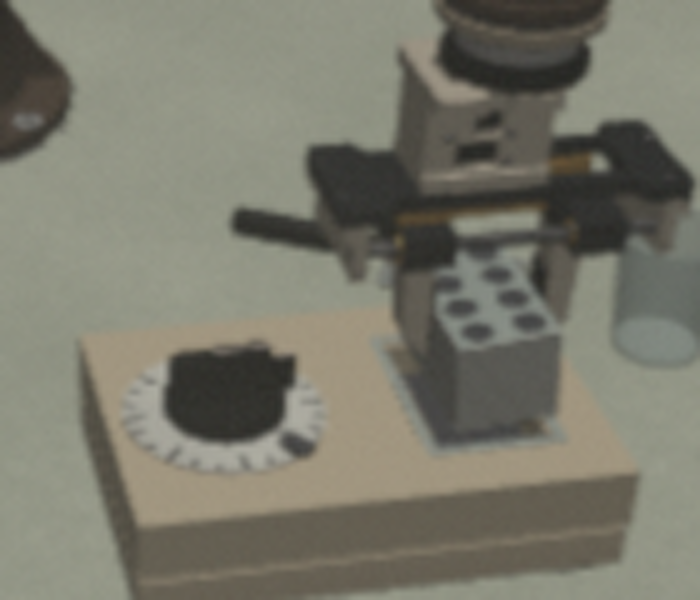

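The block tilted in the grip: its +x+y corner caught the lip. I'll lift it, set it down flat on clear bench at about (400,10) mm, re-measure and regrasp.

{"api": "carry_out", "payload": {"commands": [[0.4,0,0,-0.6,0,0,0],[0.4,0,0,-1,0,0,0],[0.4,0,0,-1,0,0,0],[0.4,0.3,-0.5,-0.5,0,0,0],[0.4,0.6,-1,0,0,0,0],[0.4,0.6,-1,0,0,0,0],[0.4,0.6,-1,0,0,0,0],[0.4,0.6,-1,0,0,0,0]]}}

```text
clock: 12.45
position: [0.4782, 0.1459, 0.181]
ee_rot: [0.0, 3.141, 0.001]
force: [0.9, 0.4, -5.2]
width: 0.647
gripper_force: 39.0
```

{"api": "carry_out", "payload": {"commands": [[0.4,0.6,-1,0,0,0,0],[0.4,0.6,-1,0,0,0,0],[0.4,0.6,-1,0,0,0,0],[0.4,0.6,-1,0,0,0,0],[0.4,0.6,-1,0,0,0,0],[0.4,0.3,-0.5,0,0,0,0],[0.4,0,0,0,0,0,0]]}}

```text
clock: 13.15
position: [0.3954, 0.0079, 0.1808]
ee_rot: [0.005, 3.141, 0.002]
force: [0.0, 0.9, -5.4]
width: 0.648
gripper_force: 39.0
```

```bash
python3 go.py 400 10 35 90
```

```text
pos [395.4   7.9 180.8] force [ 0.   0.9 -5.4] w 0.648 j [-0.7   0.1   0.61  2.19 -0.08  0.87  1.52] t 13.15
yheading 89.83
shift rows [-0.18  0.08  5.83] turn rows [ 0.01  0.   -0.03]
```

{"api": "carry_out", "payload": {"commands": [[0.4,-0.18,0.08,0.6,0,0,0],[0.4,0,0,1,0,0,0],[0.4,0,0,1,0,0,0],[0.4,0,0,1,0,0,0],[0.4,0,0,1,0,0,0],[0.4,0,0,0.6,0,0,0],[0.4,0,0,0.2,0,0,0],[0.4,0,0,0,0,0,0]]}}

```text
clock: 13.95
position: [0.4013, 0.0119, 0.0451]
ee_rot: [0.001, -3.141, 0.0]
force: [-0.4, -0.5, -6.1]
width: 0.649
gripper_force: 39.0
```

{"api": "carry_out", "payload": {"commands": [[0.4,0,0,0.1,0,0,0],[0.4,0,0,0,0,0,0]]}}

```text
clock: 14.15
position: [0.4015, 0.0118, 0.0433]
ee_rot: [-0.001, 3.14, 0.001]
force: [-0.2, 0.4, -5.4]
width: 0.649
gripper_force: 39.0
```

{"api": "carry_out", "payload": {"commands": [[0.4,0,0,0.15,0,0,0],[0.4,0,0,0.15,0,0,0],[0.4,0,0,0.1,0,0,0],[0.4,0,0,0,0,0,0]]}}

```text
clock: 14.55
position: [0.4005, 0.0115, 0.0324]
ee_rot: [0.0, -3.141, 0.0]
force: [0.9, 0.1, -5.7]
width: 0.65
gripper_force: 39.0
```

{"api": "carry_out", "payload": {"commands": [[0.4,0,0,0.08,0,0,0],[0.4,0,0,0,0,0,0]]}}

```text
clock: 14.75
position: [0.4007, 0.0114, 0.0306]
ee_rot: [-0.0, -3.141, 0.0]
force: [0.1, 0.2, -5.3]
width: 0.651
gripper_force: 39.0
```

{"api": "carry_out", "payload": {"commands": [[0.4,0,0,0.08,0,0,0],[0.4,0,0,0,0,0,0]]}}

```text
clock: 14.95
position: [0.4007, 0.0115, 0.0286]
ee_rot: [0.0, -3.141, -0.0]
force: [0.2, 0.3, -5.5]
width: 0.649
gripper_force: 39.0
```

{"api": "carry_out", "payload": {"commands": [[0.4,0,0,0.1,0,0,0],[0.4,0,0,0,0,0,0]]}}

```text
clock: 15.15
position: [0.4009, 0.0121, 0.0264]
ee_rot: [-0.002, 3.141, 0.002]
force: [-1.2, 3.2, 1.9]
width: 0.644
gripper_force: 39.3
```

{"api": "carry_out", "payload": {"commands": [[0.4,0,0,0.1,0,0,0],[0.4,0,0,0,0,0,0]]}}

```text
clock: 15.35
position: [0.4014, 0.0133, 0.0242]
ee_rot: [-0.003, 3.141, 0.004]
force: [-1.2, 8.2, 5.0]
width: 0.63
gripper_force: 39.8
```

{"api": "carry_out", "payload": {"commands": [[0.4,0,0,0.05,0,0,0],[0.4,0,0,0,0,0,0]]}}

```text
clock: 15.55
position: [0.4015, 0.0138, 0.0231]
ee_rot: [-0.004, 3.141, 0.005]
force: [-2.9, 11.1, 10.8]
width: 0.628
gripper_force: 39.9
```

{"api": "carry_out", "payload": {"commands": [[0.85,0,0,0,0,0,0],[0.85,0,0,0,0,0,0],[0.85,0,0,0,0,0,0],[0.85,0,0,-1,0,0,0],[0.85,0,0,-1,0,0,0],[0.85,0,0,-1,0,0,0],[0.85,0,0,0,0,0,0]]}}

```text
clock: 16.25
position: [0.4024, 0.0114, 0.0996]
ee_rot: [0.001, 3.137, 0.002]
force: [-0.1, 0.4, -1.2]
width: 0.851
gripper_force: 0.0
```

```bash
python3 go.py 400 10 28 90
python3 - <<'E'
from h import *
from cell import arm
d=arm.get_image("top");P=cloud(d);z=P[...,2]
box=(P[...,0]>.33)&(P[...,0]<.46)&(P[...,1]>-.03)&(P[...,1]<.055)
m=box&(z>.05)&(z<.062);print("top",m.sum(),rect(P[m]),np.median(z[m]))
s=arm.get_image("scene");Q=cloud(s);zs=Q[...,2]
box=(Q[...,0]>.33)&(Q[...,0]<.46)&(Q[...,1]>-.03)&(Q[...,1]<.055)
m=box&(zs>.05)&(zs<.062);print("scene",m.sum(),rect(Q[m]),np.median(zs[m]))
# calibrate relation: blue/heater in both cams
for n,D in(("top",load("top0")),("scene",load("scene0"))):
    Q=cloud(D);z=Q[...,2]
    m=(z>.052)&(z<.062)&(Q[...,0]>.42)&(Q[...,0]<.56)&(Q[...,1]>-.13)&(Q[...,1]<.01);print(n,"blue",rect(Q[m]))
    m=(z>.052)&(z<.062)&(Q[...,0]>.37)&(Q[...,0]<.52)&(Q[...,1]>-.25)&(Q[...,1]<-.12);print(n,"block0",rect(Q[m]))
E
```

```text
pos [402.4  11.4  99.6] force [-0.1  0.4 -1.2] w 0.851 j [-0.64  0.28  0.58  2.28 -0.25  0.64  1.7 ] t 16.25
yheading 89.97
shift rows [ 0.11 -0.06  2.86] turn rows [ 0.01  0.04 -0.  ]
top 59 (array([443.4,   5.5]), array([10.6, 37.1]), 1.0) 0.056693463818119925
scene 364 (array([406.5,  14.3]), array([107.8,  66.3]), 6.4) 0.05556054372592356
top blue (array([490.9, -57.5]), array([95.7, 58.1]), 41.4)
top block0 (array([ 444.5, -182.9]), array([95.7, 58.8]), 12.5)
scene blue (array([493.1, -58.7]), array([97.6, 62.1]), 41.9)
scene block0 (array([ 447. , -184.6]), array([98.4, 57.7]), 13.2)
```

{"api": "carry_out", "payload": {"commands": [[0.85,0,-0.5,-0.5,0,0,0],[0.85,0,-1,-0.5,0,0,0],[0.85,0,-1,0,0,0,0],[0.85,0,-1,0,0,0,0],[0.85,0,-1,0,0,0,0],[0.85,0,-1,0,0,0,0],[0.85,0,-1,0,0,0,0],[0.85,0,-0.5,0,0,0,0]]}}

```text
clock: 17.15
position: [0.3999, -0.1656, 0.1214]
ee_rot: [-0.004, -3.14, 0.001]
force: [-0.2, 0.8, -0.1]
width: 0.852
gripper_force: 0.0
```

```bash
python3 - <<'E'
from h import *
from cell import arm
d=arm.get_image("top");P=cloud(d);z=P[...,2]
box=(P[...,0]>.33)&(P[...,0]<.46)&(P[...,1]>-.03)&(P[...,1]<.055)
m=box&(z>.05)&(z<.062);print("top",m.sum(),rect(P[m]),np.median(z[m]))
s=arm.get_image("scene");Q=cloud(s);zs=Q[...,2]
box=(Q[...,0]>.33)&(Q[...,0]<.46)&(Q[...,1]>-.04)&(Q[...,1]<.055)
m=box&(zs>.052)&(zs<.062);print("scene",m.sum(),rect(Q[m]),np.median(zs[m]))
# well opening by dark floor colour, top view
d=load("top0");g=d["pixels"].mean(-1)
u0,v0=222,160;c=(g[v0:215,u0:262]<95).astype(np.uint8)
n,l,st,ce=cv2.connectedComponentsWithStats(c);k=1+np.argmax(st[1:,4]);vv,uu=np.nonzero(l==k)
for h in(.048,.07): print("dark",h,rect(ray(d,np.c_[uu+u0,vv+v0],h)))
P=cloud(d);z=P[...,2]
print("rowprofile z", (z[187,225:262]*1e3).round(0).astype(int), P[187,225:262,1].__mul__(1e3).round(0).astype(int))
print("colprofile z", (z[160:214,242]*1e3).round(0).astype(int), (P[160:214,242,0]*1e3).round(0).astype(int))
E
python3 go.py 400 10 28 90
```

```text
top 797 (array([401.,  15.]), array([57.9, 95.4]), 89.8) 0.05686205086497868
scene 349 (array([405.5,  18.9]), array([102.4,  68.5]), 0.1) 0.05559164962723997
dark 0.048 (array([549.1, 262.5]), array([97.3, 61.6]), 1.4)
dark 0.07 (array([547.2, 257.8]), array([95.1, 60.3]), 1.4)
rowprofile z [  74   76   70   72   70 1059   60   47   48   51   48   51   48   47
   48   49   52   48   48   48   49   47   48   48   48   49   50   47
   51   70   71   72   72   70   70   68   71] [300 297 296 293 291  49 288 288 285 282 280 276 274 272 269 266 263 261
 258 256 253 251 248 245 242 240 237 235 231 225 222 219 217 215 212 210
 207]
colprofile z [71 74 74 75 72 72 74 69 71 57 50 46 51 46 46 53 49 47 51 53 49 52 52 50
 50 48 51 48 48 49 49 48 47 48 52 50 47 49 50 48 44 50 48 50 51 49 49 72
 72 70 72 71 69 68] [618 615 612 610 607 605 602 600 597 596 594 592 589 587 584 581 578 576
 573 570 568 565 562 559 557 554 551 549 546 544 541 538 536 533 530 527
 525 522 519 517 514 511 509 506 503 501 498 495 492 489 487 484 482 479]
pos [ 400.  -165.3  121.6] force [ 0.5  0.2 -0.3] w 0.85 j [-0.26  0.29  0.65  2.19 -0.26  0.74  2.14] t 17.25
yheading 89.81
shift rows [0.02 7.01 3.74] turn rows [-0.01 -0.01 -0.03]
```

{"api": "carry_out", "payload": {"commands": [[0.85,-0.02,0.6,0,0,0,0],[0.85,0,1,0,0,0,0],[0.85,0,1,0,0,0,0],[0.85,0,1,0,0,0,0],[0.85,0,1,0,0,0,0],[0.85,0,1,0,0,0,0],[0.85,0,1,0,0,0,0],[0.85,0,0.6,0,0,0,0]]}}

```text
clock: 18.05
position: [0.4002, 0.0192, 0.1217]
ee_rot: [0.005, -3.14, -0.0]
force: [0.1, -0.3, -0.5]
width: 0.85
gripper_force: 0.0
```

{"api": "carry_out", "payload": {"commands": [[0.85,0,0,0.5,0,0,0],[0.85,0,0,1,0,0,0],[0.85,0,0,1,0,0,0],[0.85,0,0,0.7,0,0,0],[0.85,0,0,0.2,0,0,0],[0.85,0,0,0,0,0,0],[0.85,0,0,0,0,0,0]]}}

```text
clock: 18.75
position: [0.4014, 0.0167, 0.0378]
ee_rot: [-0.0, 3.141, 0.0]
force: [-0.1, -0.1, 0.6]
width: 0.852
gripper_force: 0.0
```

```bash
python3 go.py 401 14.3 27 89.8
```

```text
pos [401.4  16.7  37.8] force [-0.1 -0.1  0.6] w 0.852 j [-0.54  0.41  0.47  2.33 -0.4   0.48  1.83] t 18.75
yheading 90.02
shift rows [ 0.01 -0.1   0.43] turn rows [0.   0.   0.04]
```

{"api": "carry_out", "payload": {"commands": [[0.85,0,-0.1,0.43,0,0,0.04],[0.85,0,0,0,0,0,0],[0.55,0,0,0,0,0,0],[0.4,0,0,0,0,0,0],[0.4,0,0,0,0,0,0],[0.4,0,0,0,0,0,0],[0.4,0,0,0,0,0,0]], "squeeze": 40}}

```text
clock: 19.45
position: [0.4014, 0.0141, 0.0269]
ee_rot: [0.006, 3.141, 0.0]
force: [-0.7, 0.6, 3.6]
width: 0.627
gripper_force: 40.0
```

```bash
python3 go.py 401 14.3 28 89.8
python3 - <<'E'
from h import *
from cell import arm
s=arm.get_image("scene");Q=cloud(s);zs=Q[...,2]
E
```

```text
pos [401.4  14.1  26.9] force [-0.7  0.6  3.6] w 0.627 j [-0.52  0.43  0.45  2.33 -0.43  0.45  1.85] t 19.45
yheading 89.78
shift rows [ 0.02  0.01 -0.04] turn rows [ 0.  0. -0.]
```

{"api": "carry_out", "payload": {"commands": [[0.4,0,0,-0.3,0,0,0],[0.4,0,0,-0.8,0,0,0],[0.4,0,0,-1,0,0,0],[0.4,0,0,-1,0,0,0],[0.4,0,0,-1,0,0,0],[0.4,0,0,-1,0,0,0],[0.4,0,0,-0.6,0,0,0],[0.4,0,0,0,0,0,0]]}}

```text
clock: 20.3
position: [0.4018, 0.014, 0.1707]
ee_rot: [0.006, 3.139, 0.002]
force: [-0.2, 0.4, -6.2]
width: 0.629
gripper_force: 40.0
```

```bash
python3 go.py 546 257.8 170 89.8
```

```text
pos [401.8  14.  170.7] force [-0.2  0.4 -6.2] w 0.629 j [-0.75  0.14  0.67  2.2  -0.12  0.84  1.55] t 20.3
yheading 89.78
shift rows [-5.73  9.77  0.06] turn rows [ 0.01  0.02 -0.  ]
```

{"api": "carry_out", "payload": {"commands": [[0.4,-0.3,0.5,0,0,0,0],[0.4,-0.58,1,0,0,0,0],[0.4,-0.58,1,0,0,0,0],[0.4,-0.58,1,0,0,0,0],[0.4,-0.58,1,0,0,0,0],[0.4,-0.58,1,0,0,0,0],[0.4,-0.58,1,0,0,0,0],[0.4,-0.58,1,0,0,0,0]]}}

```text
clock: 21.1
position: [0.5106, 0.2027, 0.1671]
ee_rot: [-0.005, -3.139, 0.002]
force: [0.0, -0.4, -5.6]
width: 0.628
gripper_force: 40.0
```

{"api": "carry_out", "payload": {"commands": [[0.4,-0.58,1,0,0,0,0],[0.4,-0.58,1,0,0,0,0],[0.4,-0.2,0.2,0,0,0,0],[0.4,0,0,0.5,0,0,0],[0.4,0,0,1,0,0,0],[0.4,0,0,0.7,0,0,0],[0.4,0,0,0,0,0,0],[0.4,0,0,0,0,0,0]]}}

```text
clock: 21.9
position: [0.5444, 0.2548, 0.1133]
ee_rot: [-0.008, -3.14, 0.002]
force: [0.0, -0.4, -4.9]
width: 0.629
gripper_force: 40.0
```

```bash
cat > blk.py <<'E'
from h import *
from cell import arm
import sys
zt=float(sys.argv[1])
d=arm.get_image("top");P=cloud(d);z=P[...,2]
box=(P[...,0]>.47)&(P[...,0]<.62)&(P[...,1]>.19)&(P[...,1]<.33)
m=box&(abs(z-zt)<.008);print(m.sum(),rect(P[m]),np.median(z[m]).round(4))
s=arm.get_image("scene");Q=cloud(s);z=Q[...,2]
m=(abs(z-zt)<.006)&(Q[...,0]>.55)&(Q[...,0]<.605)&(abs(Q[...,1]-.258)<.022);p=Q[m]
A=np.c_[p[:,0]-.546,p[:,1]-.259,np.ones(len(p))];print("scene slope",m.sum(),np.linalg.lstsq(A,p[:,2],rcond=None)[0].round(4))
E
python3 go.py 546 257.8 106 89.9; python3 blk.py .147
```

```text
pos [544.4 254.8 113.3] force [ 0.  -0.4 -4.9] w 0.629 j [-0.88  0.55  0.52  1.79 -0.34  0.89  1.36] t 21.9
yheading 89.72
shift rows [-0.06  0.12  0.29] turn rows [-0.01 -0.02 -0.03]
178 (array([542.4, 255.9]), array([92.8, 55.5]), 2.9) 0.1435
scene slope 146 [-0.0228 -0.0042  0.1437]
```

{"api": "carry_out", "payload": {"commands": [[0.4,-0.07,0.12,0,0,0,-0.03],[0.4,0,0,0.2,0,0,0],[0.4,0,0,0,0,0,0],[0.4,0,0,0,0,0,0]]}}

```text
clock: 22.4
position: [0.5468, 0.2589, 0.1092]
ee_rot: [-0.001, -3.141, 0.0]
force: [-0.6, -0.3, -5.2]
width: 0.629
gripper_force: 40.0
```

```bash
python3 go.py 546 257.8 100 89.9
```

```text
pos [546.8 258.9 109.2] force [-0.6 -0.3 -5.2] w 0.629 j [-0.88  0.56  0.52  1.79 -0.34  0.89  1.36] t 22.4
yheading 89.95
shift rows [ 0.03 -0.04  0.37] turn rows [-0.   -0.    0.01]
```

{"api": "carry_out", "payload": {"commands": [[0.4,0.03,-0.04,0.1,0,0,0],[0.4,0,0,0.1,0,0,0],[0.4,0,0,0.1,0,0,0],[0.4,0,0,0,0,0,0]]}}

```text
clock: 22.8
position: [0.5459, 0.2578, 0.1013]
ee_rot: [-0.001, -3.141, 0.001]
force: [0.2, -0.0, -5.7]
width: 0.627
gripper_force: 40.0
```

```bash
python3 go.py 546 257.8 98 89.9; python3 blk.py .131
```

```text
pos [545.9 257.8 101.3] force [ 0.2 -0.  -5.7] w 0.627 j [-0.88  0.57  0.51  1.8  -0.35  0.87  1.37] t 22.8
yheading 89.95
shift rows [-0.    0.    0.13] turn rows [-0.   -0.01  0.01]
182 (array([544.4, 257.6]), array([94.1, 56.3]), 0.6) 0.1308
scene slope 175 [-0.0356 -0.0143  0.1308]
```

{"api": "carry_out", "payload": {"commands": [[0.4,0,0,0.1,0,0,0],[0.4,0,0,0.1,0,0,0],[0.4,0,0,0,0,0,0]]}}

```text
clock: 23.2
position: [0.5459, 0.2579, 0.0963]
ee_rot: [-0.001, -3.141, 0.0]
force: [-1.3, 0.1, -5.9]
width: 0.629
gripper_force: 40.0
```

{"api": "carry_out", "payload": {"commands": [[0.4,0,0,0.1,0,0,0],[0.4,0,0,0,0,0,0]]}}

```text
clock: 23.4
position: [0.546, 0.2579, 0.0939]
ee_rot: [-0.001, -3.141, 0.0]
force: [-0.8, -0.2, -5.7]
width: 0.629
gripper_force: 40.0
```

Past the lip without contact, so I'll keep going slowly.

{"api": "carry_out", "payload": {"commands": [[0.4,0,0,0.1,0,0,0],[0.4,0,0,0.1,0,0,0],[0.4,0,0,0,0,0,0]]}}

```text
clock: 23.7
position: [0.5459, 0.2578, 0.0888]
ee_rot: [-0.001, -3.141, 0.0]
force: [0.5, 0.2, -5.5]
width: 0.632
gripper_force: 40.0
```

{"api": "carry_out", "payload": {"commands": [[0.4,0,0,0.1,0,0,0],[0.4,0,0,0.1,0,0,0],[0.4,0,0,0,0,0,0]]}}

```text
clock: 24.0
position: [0.5459, 0.2578, 0.0838]
ee_rot: [-0.001, -3.141, 0.0]
force: [-0.7, 0.2, -6.3]
width: 0.631
gripper_force: 40.0
```

{"api": "carry_out", "payload": {"commands": [[0.4,0,0,0.1,0,0,0],[0.4,0,0,0.06,0,0,0],[0.4,0,0,0,0,0,0]]}}

```text
clock: 24.3
position: [0.546, 0.2579, 0.08]
ee_rot: [-0.001, -3.141, 0.0]
force: [0.2, -0.1, -5.0]
width: 0.631
gripper_force: 40.0
```

{"api": "carry_out", "payload": {"commands": [[0.4,0,0,0.08,0,0,0],[0.4,0,0,0.05,0,0,0],[0.4,0,0,0,0,0,0]]}}

```text
clock: 24.6
position: [0.546, 0.2579, 0.0768]
ee_rot: [-0.001, -3.141, 0.0]
force: [0.3, 0.4, -4.8]
width: 0.632
gripper_force: 40.0
```

{"api": "carry_out", "payload": {"commands": [[0.4,0,0,0.04,0,0,0],[0.4,0,0,0.02,0,0,0],[0.4,0,0,0,0,0,0]]}}

```text
clock: 24.9
position: [0.5462, 0.2579, 0.0754]
ee_rot: [-0.001, -3.142, -0.0]
force: [0.3, 0.2, -6.1]
width: 0.631
gripper_force: 40.0
```

{"api": "carry_out", "payload": {"commands": [[0.4,0,0,0.04,0,0,0],[0.4,0,0,0,0,0,0]]}}

```text
clock: 25.1
position: [0.5463, 0.2579, 0.075]
ee_rot: [0.001, 3.141, 0.001]
force: [-3.1, -0.5, 2.7]
width: 0.632
gripper_force: 40.0
```

{"api": "carry_out", "payload": {"commands": [[0.4,0,0,0.04,0,0,0],[0.4,0,0,0,0,0,0]]}}

```text
clock: 25.3
position: [0.5463, 0.258, 0.075]
ee_rot: [0.001, 3.141, 0.002]
force: [-6.3, -1.9, 13.9]
width: 0.629
gripper_force: 40.0
```

The block is on the floor, with contact at the expected height. I'll release and lift.

{"api": "carry_out", "payload": {"commands": [[0.7,0,0,0,0,0,0],[0.8,0,0,0,0,0,0],[0.8,0,0,0,0,0,0],[0.8,0,0,-0.5,0,0,0],[0.8,0,0,-1,0,0,0],[0.8,0,0,-1,0,0,0],[0.8,0,0,-1,0,0,0],[0.8,0,0,-1,0,0,0]]}}

```text
clock: 26.1
position: [0.5463, 0.2578, 0.1879]
ee_rot: [0.002, 3.141, 0.0]
force: [0.1, -0.0, -0.9]
width: 0.801
gripper_force: 0.0
```

{"api": "carry_out", "payload": {"commands": [[0.8,0.5,-1,0,0,0,1],[0.8,0.9,-1,0,0,0,1],[0.8,1,-1,0,0,0,1],[0.8,1,-0.9,0,0,0,1],[0.8,1,-0.8,0,0,0,1],[0.8,1,-0.6,0,0,0,1],[0.8,0,0,0,0,0,1],[0.8,0,0,0,0,0,1]]}}

```text
clock: 26.9
position: [0.3882, 0.1671, 0.1868]
ee_rot: [-1.229, -2.89, -0.003]
force: [-0.5, -0.6, 0.5]
width: 0.798
gripper_force: 0.0
```

```bash
python3 go.py 546 119 120 4
python3 - <<'E'
from h import *
from cell import arm
d=arm.get_image("top");P=cloud(d);z=P[...,2]
box=(P[...,0]>.47)&(P[...,0]<.62)&(P[...,1]>.2)&(P[...,1]<.33)
m=box&(z>.09)&(z<.112);p=P[m];print("block",m.sum(),rect(p),np.median(p[:,2]).round(4))
A=np.c_[p[:,0]-.546,p[:,1]-.259,np.ones(len(p))];print(np.linalg.lstsq(A,p[:,2],rcond=None)[0].round(4))
a=cv2.resize(d["pixels"][145:235,205:330],None,fx=5,fy=5,interpolation=cv2.INTER_CUBIC);cv2.imwrite("pics/c6.png",a[...,::-1])
E
```

```text
pos [388.2 167.1 186.8] force [-0.5 -0.6  0.5] w 0.798 j [-1.23  0.16  0.81  2.14 -0.16  0.9   0.44] t 26.9
yheading 43.92
shift rows [-5.77  3.21  2.67] turn rows [ 0.01 -0.02  6.97]
block 896 (array([545.5, 258.6]), array([94.3, 59.6]), 0.8) 0.1049
[-0.      0.0206  0.1047]
```

View pics/c6.png

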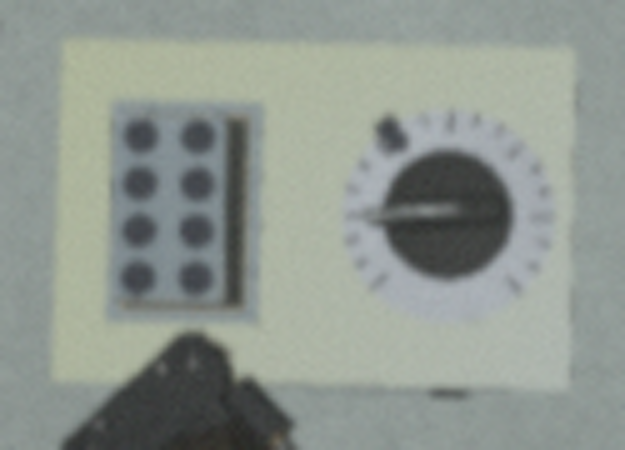

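The block is in the well, square, with its top at 0.105 m at px (168,205). The pointer is at (365,214) and the marker at (392,133). Next is the dial.

{"api": "carry_out", "payload": {"commands": [[0.45,0,0,0,0,0,1],[0.45,0,0,0,0,0,1],[0.45,0,0,0,0,0,1],[0.45,0,0,0,0,0,1],[0.45,0,0,0,0,0,1],[0.45,0,0,0,0,0,1],[0.45,0,0,0,0,0,0.9],[0.45,0,0,0,0,0,0]]}}

```text
clock: 27.75
position: [0.3891, 0.1669, 0.1864]
ee_rot: [2.131, 2.308, 0.001]
force: [-0.5, 0.0, -0.1]
width: 0.449
gripper_force: 0.0
```

```bash
python3 go.py 546 118.3 150 4.2;  python3 - <<'E'
from h import *
ds=[load("top0"),load("top1")]
v,u=np.mgrid[:400,:640]
for d in ds[:1]:
    g=d["pixels"].mean(-1);mx=d["pixels"].max(-1)
    # disc: dark pixels at z .082
    W=ray(d,np.c_[u.ravel(),v.ravel()],.082).reshape(400,640,3)
    m=((g<75)&(abs(W[...,0]-.546)<.036)&(abs(W[...,1]-.119)<.036)).astype(np.uint8)
    vv,uu=np.nonzero(m); p=ray(d,np.c_[uu,vv],.082); (c,r)=cv2.minEnclosingCircle((p[:,:2]*1e3).astype(np.float32)); print("disc dark",c,r)
    # pale plate outer circle: colour low saturation vs cream
    h=cv2.cvtColor(d["pixels"],cv2.COLOR_RGB2HSV)
    W=ray(d,np.c_[u.ravel(),v.ravel()],.073).reshape(400,640,3)
    R=np.hypot(W[...,0]-.546,W[...,1]-.119)
    m=(R<.064)&(h[...,1]<35)
    print("sat plate med",np.median(h[...,1][(R>.042)&(R<.05)]),"deck",np.median(h[...,1][(R>.066)&(R<.075)]))
    vv,uu=np.nonzero(m);p=ray(d,np.c_[uu,vv],.073);print("plate",cv2.minEnclosingCircle((p[:,:2]*1e3).astype(np.float32)),cv2.minAreaRect((p[:,:2]*1e3).astype(np.float32)))
    # weighted marker direction
    W=ray(d,np.c_[u.ravel(),v.ravel()],.078).reshape(400,640,3)
    m=(np.hypot(W[...,0]-.5884,W[...,1]-.1494)<.014); w=np.clip(150-g,0,None)*m*(np.hypot(W[...,0]-.546,W[...,1]-.119)>.040)
    p=(W*w[...,None]).sum((0,1))/w.sum();
    for cx,cy in((.546,.119),(.5455,.1194),(.5465,.1185)): print(p[:2].round(4),np.degrees(np.arctan2(p[1]-cy,p[0]-cx)).round(1))
    # white line on nose at z~.110 / .082: bright & near bar
    P=cloud(d);b=(P[...,2]>.1)&(P[...,2]<.12)&(np.hypot(P[...,0]-.546,P[...,1]-.119)<.06)
    q=P[b];print("barz",len(q),rect(q))
E
```

```text
pos [389.1 166.9 186.4] force [-0.5  0.  -0.1] w 0.449 j [-1.34  0.19  0.95  2.14 -0.2   0.9  -0.19] t 27.75
yheading 4.58
shift rows [-2.44  6.1   1.46] turn rows [ 0.   -0.    0.07]
disc dark (547.5706176757812, 119.26752471923828) 31.499374389648438
sat plate med 16.0 deck 20.0
plate ((546.0418701171875, 119.0090103149414), 63.97594451904297) ((546.5364379882812, 119.9932861328125), (125.87410736083984, 125.47774505615234), 0.9022572636604309)
[0.5883 0.1497] 36.0
[0.5883 0.1497] 35.3
[0.5883 0.1497] 36.8
barz 146 (array([545.5, 123.9]), array([14. , 69.4]), 4.9)
```

{"api": "carry_out", "payload": {"commands": [[0.45,-0.2,0.5,0,0,0,0],[0.45,-0.4,1,0,0,0,0],[0.45,-0.4,1,0,0,0,0],[0.45,-0.4,1,0,0,0,0],[0.45,-0.4,1,0,0,0,0],[0.45,-0.4,1,0,0,0,0],[0.45,-0.2,0.6,0,0,0,0],[0.45,0,0,0,0,0,0]]}}

```text
clock: 28.55
position: [0.5476, 0.118, 0.1862]
ee_rot: [2.128, 2.309, 0.0]
force: [-0.7, -0.7, -0.1]
width: 0.452
gripper_force: 0.0
```

{"api": "carry_out", "payload": {"commands": [[0.45,0,0,0.5,0,0,0],[0.45,0,0,1,0,0,0],[0.45,0,0,0.8,0,0,0],[0.45,0,0,0,0,0,0],[0.45,0,0,0,0,0,0]]}}

```text
clock: 29.05
position: [0.5447, 0.1195, 0.1284]
ee_rot: [-2.129, -2.309, 0.001]
force: [-0.2, 0.2, 0.3]
width: 0.451
gripper_force: 0.0
```

```bash
python3 go.py 546 118 88 4.7
```

```text
pos [544.7 119.5 128.4] force [-0.2  0.2  0.3] w 0.451 j [-0.87  0.53  0.81  1.9  -0.48  0.92  0.25] t 29.05
yheading 4.65
shift rows [-0.07  0.05  1.62] turn rows [-0.01 -0.   -0.01]
```

{"api": "carry_out", "payload": {"commands": [[0.45,-0.07,0.05,0.5,0,0,0],[0.45,0,0,0.6,0,0,0],[0.45,0,0,0.4,0,0,0],[0.45,0,0,0,0,0,0],[0.45,0,0,0,0,0,0]]}}

```text
clock: 29.55
position: [0.5469, 0.1174, 0.0907]
ee_rot: [-2.131, -2.308, 0.001]
force: [0.6, 0.0, 0.2]
width: 0.456
gripper_force: 0.0
```

```bash
python3 go.py 546 118 87.5 4.7
```

```text
pos [546.9 117.4  90.7] force [0.6 0.  0.2] w 0.456 j [-0.83  0.58  0.76  1.93 -0.53  0.85  0.29] t 29.55
yheading 4.56
shift rows [ 0.03 -0.03  0.13] turn rows [-0.01  0.   -0.02]
```

{"api": "carry_out", "payload": {"commands": [[0.45,0.03,-0.03,0.12,0,0,0],[0.3,0,0,0,0,0,0],[0.1,0,0,0,0,0,0],[0.05,0,0,0,0,0,0],[0.05,0,0,0,0,0,0],[0.05,0,0,0,0,0,0],[0.05,0,0,0,0,0,0]], "squeeze": 20}}

```text
clock: 30.25
position: [0.5466, 0.1184, 0.0882]
ee_rot: [2.131, 2.308, 0.001]
force: [2.0, 0.3, -0.1]
width: 0.148
gripper_force: 20.0
```

```bash
python3 go.py 546 118 87.5 -53.5; python3 -c "
from cell import arm;print(arm.observe()['ft_torque'])"
```

```text
pos [546.6 118.4  88.2] force [ 2.   0.3 -0.1] w 0.148 j [-0.83  0.58  0.76  1.93 -0.53  0.84  0.3 ] t 30.25
yheading 4.58
shift rows [-0.01 -0.02  0.03] turn rows [ 1.000e-02 -0.000e+00  1.014e+01]
[ 0.01971575 -0.26429887 -0.02463828]
```

{"api": "carry_out", "payload": {"commands": [[0.05,0,0,0,0,0,0.4],[0.05,0,0,0,0,0,0.8],[0.05,0,0,0,0,0,0.8],[0.05,0,0,0,0,0,0.8],[0.05,0,0,0,0,0,0.8],[0.05,0,0,0,0,0,0.8],[0.05,0,0,0,0,0,0.6],[0.05,0,0,0,0,0,0]]}}

```text
clock: 31.05
position: [0.5465, 0.1184, 0.0881]
ee_rot: [2.636, 1.708, 0.001]
force: [0.9, 0.5, 2.1]
width: 0.151
gripper_force: 20.0
```

```bash
python3 go.py 546.6 118.3 88 -53.5; python3 -c "
from cell import arm;print(arm.observe()['ft_torque'])"
```

```text
pos [546.5 118.4  88.1] force [0.9 0.5 2.1] w 0.151 j [-0.91  0.63  0.9   1.94 -0.64  0.89 -0.1 ] t 31.05
yheading -24.12
shift rows [-0.    0.01  0.01] turn rows [ 0.01 -0.    5.13]
[-0.03804683 -0.11698205 -0.01615189]
```

{"api": "carry_out", "payload": {"commands": [[0.05,0,0,0,0,0,0.6],[0.05,0,0,0,0,0,0.8],[0.05,0,0,0,0,0,0.8],[0.05,0,0,0,0,0,0.8],[0.05,0,0,0,0,0,0.8],[0.05,0,0,0,0,0,0.6],[0.05,0,0,0,0,0,0.3],[0.05,0,0,0,0,0,0]]}}

```text
clock: 31.85
position: [0.5465, 0.1184, 0.0882]
ee_rot: [2.961, 1.05, 0.001]
force: [1.8, 1.0, 3.1]
width: 0.152
gripper_force: 20.0
```

```bash
python3 go.py 546.6 118.3 88 -53.5
python3 - <<'E'
from cell import arm
import cv2
d=arm.get_image("scene")
cv2.imwrite("pics/c7.png",cv2.resize(d["pixels"][165:235,300:380],None,fx=7,fy=7,interpolation=cv2.INTER_CUBIC)[...,::-1])
E
```

```text
pos [546.5 118.4  88.2] force [1.8 1.  3.1] w 0.152 j [-0.98  0.69  1.03  1.94 -0.74  0.94 -0.47] t 31.85
yheading -50.93
shift rows [0.   0.01 0.01] turn rows [ 0.   -0.    0.45]
```

View pics/c7.png

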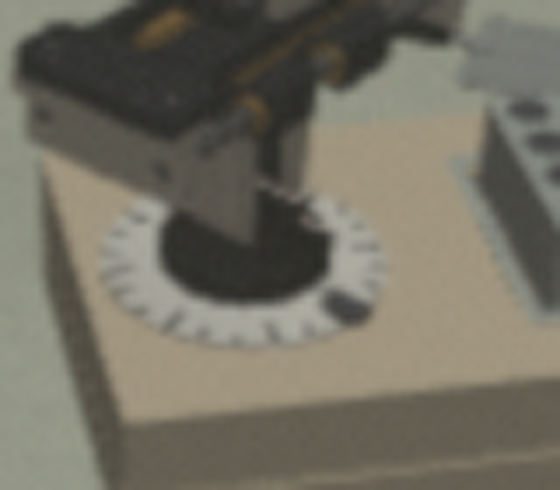

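The pointer nose looks near px (325,235) and the marker is at (350,305), but the gripper hides the bar. I'll release, back off and check from the top.

{"api": "carry_out", "payload": {"commands": [[0.45,0,0,0,0,0,0],[0.45,0,0,0,0,0,0],[0.45,0,0,0,0,0,0],[0.45,0,0,-0.6,0,0,0],[0.45,0,0,-1,0,0,0],[0.45,0,0,-1,0,0,0],[0.45,-0.4,-0.3,-0.4,0,0,0],[0.45,-0.8,-0.6,0,0,0,0]]}}

```text
clock: 32.7
position: [0.5108, 0.1164, 0.1656]
ee_rot: [2.96, 1.048, 0.007]
force: [0.6, 0.2, 0.4]
width: 0.45
gripper_force: 0.0
```

{"api": "carry_out", "payload": {"commands": [[0.45,-0.8,-0.6,0,0,0,0],[0.45,-0.8,-0.6,0,0,0,0],[0.45,-0.8,-0.6,0,0,0,0],[0.45,-0.8,-0.6,0,0,0,0],[0.45,-0.8,-0.6,0,0,0,0],[0.45,0,0,0,0,0,0]]}}

```text
clock: 33.3
position: [0.3806, 0.1122, 0.163]
ee_rot: [-2.957, -1.048, 0.004]
force: [-0.0, 0.2, 0.3]
width: 0.449
gripper_force: 0.0
```

```bash
cat > dial.py <<'E'
from h import *
from cell import arm
import sys
d=arm.get_image("top");P=cloud(d);z=P[...,2];g=d["pixels"].mean(-1)
b=(z>.1)&(z<.12)&(np.hypot(P[...,0]-.546,P[...,1]-.119)<.06)
q=P[b];print("bar",len(q),rect(q))
w,V=np.linalg.eigh(np.cov(q[:,:2].T));print("bar pca",np.degrees(np.arctan(V[1,1]/V[0,1])).round(1), "mean",q.mean(0).round(4))
v,u=np.mgrid[:400,:640]
W=ray(d,np.c_[u.ravel(),v.ravel()],.078).reshape(400,640,3)
m=(np.hypot(W[...,0]-.590,W[...,1]-.151)<.013); w=np.clip(150-g,0,None)*m*(z<.09)*(np.hypot(W[...,0]-.546,W[...,1]-.119)>.044)
p=(W*w[...,None]).sum((0,1))/w.sum(); print("marker",p[:2].round(4),np.degrees(np.arctan2(p[1]-.1185,p[0]-.546)).round(1))
box=(P[...,0]>.47)&(P[...,0]<.62)&(P[...,1]>.2)&(P[...,1]<.33)
m=box&(z>.09)&(z<.112);p=P[m];print("block",m.sum(),rect(p),np.median(p[:,2]).round(4))
a=cv2.resize(d["pixels"][145:235,205:330],None,fx=6,fy=6,interpolation=cv2.INTER_CUBIC);cv2.imwrite(f"pics/{sys.argv[1]}.png",a[...,::-1])
E
python3 dial.py c8; python3 go.py 546.5 118.3 120 -52
```

```text
bar 135 (array([549.5, 122.2]), array([69.5, 13.8]), 39.5)
bar pca 38.9 mean [0.5463 0.1194 0.1101]
marker [0.5884 0.1499] 36.5
block 900 (array([545.5, 258.4]), array([94.3, 59.1]), 1.1) 0.1048
pos [382.6 112.8 163.4] force [0.7 0.6 0.4] w 0.448 j [-1.45  0.29  1.29  2.23 -0.37  0.87 -0.81] t 33.35
yheading -50.92
shift rows [5.23 3.97 1.73] turn rows [-0.03 -0.01  0.19]
```

View pics/c8.png

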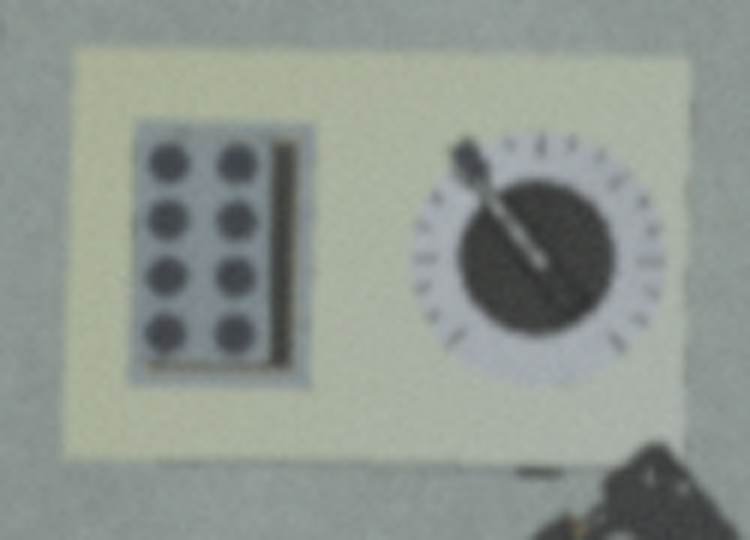

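The pointer line runs (543,265)→(480,185), nearly at the marker (467,160). It still needs about 2–3°, so I'll refine the scale centre and marker angle by averaging frames and fitting circles.

```bash
cat > ang.py <<'E'
from h import *
from cell import arm
from scipy.ndimage import map_coordinates
from scipy.optimize import least_squares
F=[arm.get_image("top") for _ in range(8)];d=F[0]
I=np.mean([f["pixels"].astype(float) for f in F],0);g=I.mean(-1);bl=I[...,2]-I[...,0]
def samp(img,X):
    c=X@d["R"].T+d["t"];p=c/c[...,2:];u=p[...,0]*d["mtx"][0,0]+d["mtx"][0,2];v=p[...,1]*d["mtx"][1,1]+d["mtx"][1,2]
    return map_coordinates(img,[v,u],order=1)
def circ(img,h,r0,r1,c,skip):
    a=np.radians(np.arange(0,360,3));r=np.arange(r0,r1,.0004)
    for _ in range(3):
        X=np.stack([c[0]+r*np.cos(a)[:,None],c[1]+r*np.sin(a)[:,None],np.full((len(a),len(r)),h)],-1)
        S=samp(img,X);G=np.abs(np.gradient(cv2.GaussianBlur(S,(1,1),0),axis=1));G=cv2.blur(G,(5,1))
        k=r[G.argmax(1)];p=np.c_[c[0]+k*np.cos(a),c[1]+k*np.sin(a)]
        ok=~skip(np.degrees(a));f=least_squares(lambda q:np.hypot(p[ok,0]-q[0],p[ok,1]-q[1])-q[2],[*c,(r0+r1)/2],loss="soft_l1",f_scale=.0007).x;c=f[:2]
    return f
near=lambda t:(np.abs((t-37+180)%360-180)<22)
print("plate",(circ(bl,.0735,.048,.066,np.array([.546,.119]),near)*1e3).round(1))
f=circ(g,.082,.026,.040,np.array([.546,.119]),near);print("disc",(f*1e3).round(1))
cp=circ(bl,.0735,.048,.066,np.array([.546,.119]),near)[:2]
# angular profiles
t=np.radians(np.arange(15,60,.5))
def prof(h,c,rs):
    X=np.stack([c[0]+rs*np.cos(t)[:,None],c[1]+rs*np.sin(t)[:,None],np.full((len(t),len(rs)),h)],-1);return samp(g,X)
for c in(cp,f[:2]):
    S=prof(.078,c,np.arange(.048,.058,.001)).mean(1);w=np.clip(np.percentile(S,70)-10-S,0,None);print("marker ang",np.degrees((w*t).sum()/w.sum()).round(2),"width",np.degrees(np.ptp(t[w>w.max()/2])).round(1))
for h in(.110,.082):
  for lo,hi in((.008,.024),(.026,.04)):
    S=prof(h,f[:2],np.arange(lo,hi,.001)).mean(1);w=np.clip(S-S.min()-.5*np.ptp(S),0,None);print("white line",h,lo,np.degrees((w*t).sum()/w.sum()).round(2))
E
python3 ang.py
```

```text
plate [547.2 119.4  55.7]
disc [547.1 119.3  33.4]
marker ang 36.48 width 11.5
marker ang 36.47 width 11.5
white line 0.11 0.008 39.35
white line 0.11 0.026 36.64
white line 0.082 0.008 39.43
white line 0.082 0.026 36.44
```

Plate and disc fits agree on the centre (547.1,119.3). The marker is at 36.5° and the bar at 39.1°, so the dial needs 2.6° more clockwise. Regrasping.

{"api": "carry_out", "payload": {"commands": [[0.45,0.4,0.3,0,0,0,0],[0.45,0.95,0.72,0,0,0,0],[0.45,0.95,0.72,0,0,0,0],[0.45,0.95,0.72,0,0,0,0],[0.45,0.95,0.72,0,0,0,0],[0.45,0.95,0.72,0,0,0,0],[0.45,0,0,0,0,0,0],[0.45,0,0,0,0,0,0]]}}

```text
clock: 34.55
position: [0.5454, 0.1167, 0.1624]
ee_rot: [2.961, 1.047, -0.002]
force: [-0.3, 0.4, 0.0]
width: 0.448
gripper_force: 0.0
```

```bash
python3 go.py 546.5 118.4 88 -50.9
```

```text
pos [545.4 116.7 162.4] force [-0.3  0.4  0. ] w 0.448 j [-1.    0.56  1.03  1.87 -0.56  1.03 -0.62] t 34.55
yheading -51.05
shift rows [ 0.08 -0.03  2.98] turn rows [ 0.01  0.02 -0.03]
```

{"api": "carry_out", "payload": {"commands": [[0.45,0.08,-0.03,0.6,0,0,0],[0.45,0,0,0.9,0,0,0],[0.45,0,0,0.7,0,0,0],[0.45,0,0,0.4,0,0,0],[0.45,0,0,0,0,0,0],[0.45,0,0,0,0,0,0]]}}

```text
clock: 35.15
position: [0.5461, 0.1194, 0.0982]
ee_rot: [-2.961, -1.049, 0.0]
force: [0.5, 1.1, 0.9]
width: 0.451
gripper_force: 0.0
```

```bash
python3 go.py 546.5 118.4 88 -50.9
```

```text
pos [546.1 119.4  98.2] force [0.5 1.1 0.9] w 0.451 j [-0.94  0.64  0.95  1.93 -0.65  0.92 -0.55] t 35.15
yheading -51.0
shift rows [-0.01  0.04  0.41] turn rows [-0.   -0.   -0.02]
```

{"api": "carry_out", "payload": {"commands": [[0.45,-0.01,0.04,0.39,0,0,0],[0.45,0,0,0,0,0,0],[0.2,0,0,0,0,0,0],[0.05,0,0,0,0,0,0],[0.05,0,0,0,0,0,0],[0.05,0,0,0,0,0,0],[0.05,0,0,0,0,0,0]]}}

```text
clock: 35.85
position: [0.5468, 0.1186, 0.0884]
ee_rot: [-2.961, -1.049, -0.0]
force: [0.0, 0.4, 1.7]
width: 0.148
gripper_force: 20.0
```

{"api": "carry_out", "payload": {"commands": [[0.05,0,0,0,0,0,0.2],[0.05,0,0,0,0,0,0.23],[0.05,0,0,0,0,0,0],[0.05,0,0,0,0,0,0]]}}

```text
clock: 36.25
position: [0.5467, 0.1186, 0.0883]
ee_rot: [-2.983, -0.985, -0.0]
force: [-1.0, 1.4, 4.6]
width: 0.153
gripper_force: 20.0
```

```bash
python3 go.py 546.5 118.4 88 -53.5
```

```text
pos [546.7 118.6  88.3] force [-1.   1.4  4.6] w 0.153 j [-0.94  0.65  0.94  1.94 -0.68  0.9  -0.57] t 36.25
yheading -53.46
shift rows [-0.01  0.    0.01] turn rows [-0.   -0.    0.01]
```

Heading is reached. I'll release, retract and verify.

{"api": "carry_out", "payload": {"commands": [[0.3,0,0,0,0,0,0],[0.45,0,0,0,0,0,0],[0.45,0,0,0,0,0,0],[0.45,0,0,-0.6,0,0,0],[0.45,0,0,-1,0,0,0],[0.45,0,0,-1,0,0,0],[0.45,-0.4,-0.3,-0.4,0,0,0],[0.45,-0.8,-0.6,0,0,0,0]]}}

```text
clock: 37.05
position: [0.5114, 0.1182, 0.1659]
ee_rot: [2.983, 0.983, 0.007]
force: [-1.1, -0.6, 0.4]
width: 0.451
gripper_force: 0.0
```

{"api": "carry_out", "payload": {"commands": [[0.45,-0.8,-0.6,0,0,0,0],[0.45,-0.8,-0.6,0,0,0,0],[0.45,-0.8,-0.6,0,0,0,0],[0.45,-0.8,-0.6,0,0,0,0],[0.45,-0.8,-0.6,0,0,0,0],[0.45,0,0,0,0,0,0]]}}

```text
clock: 37.65
position: [0.381, 0.1195, 0.1632]
ee_rot: [-2.98, -0.985, 0.004]
force: [0.6, 0.0, 1.1]
width: 0.449
gripper_force: 0.0
```

```bash
python3 dial.py c9; python3 ang.py
python3 - <<'E'
from h import *
from cell import arm
a=load("top0");b=arm.get_image("top");
A=cloud(a);B=cloud(b)
for n,(x0,x1,y0,y1) in dict(other=(.56,.7,-.36,-.23),blue=(.42,.56,-.13,.01)).items():
    for P in(A,B):
        m=(P[...,0]>x0)&(P[...,0]<x1)&(P[...,1]>y0)&(P[...,1]<y1)&(P[...,2]>.045)&(P[...,2]<.065);print(n,rect(P[m]))
P=B;m=(P[...,0]>.48)&(P[...,0]<.61)&(P[...,1]>.232)&(P[...,1]<.284)&(P[...,2]>.095)&(P[...,2]<.112);p=P[m]
print("block slope",np.linalg.lstsq(np.c_[p[:,:2]-[.546,.258],np.ones(len(p))],p[:,2],rcond=None)[0].round(4))
P=A;m=(P[...,0]>.46)&(P[...,0]<.63)&(P[...,1]>.18)&(P[...,1]<.32)&(abs(P[...,2]-.071)<.006);p=P[m]
print("deck slope",np.linalg.lstsq(np.c_[p[:,:2]-[.546,.258],np.ones(len(p))],p[:,2],rcond=None)[0].round(4))
df=np.abs(a["pixels"].astype(int)-b["pixels"]).sum(-1)>90
n,l,st,ce=cv2.connectedComponentsWithStats(cv2.morphologyEx(df.astype(np.uint8),cv2.MORPH_OPEN,np.ones((3,3))))
print([list(s) for s in st[1:] if s[4]>15])
E
```

```text
bar 139 (array([549.4, 121.7]), array([70. , 13.8]), 36.5)
bar pca 36.7 mean [0.5464 0.1194 0.11  ]
marker [0.5886 0.1501] 36.6
block 898 (array([545.6, 258.4]), array([94.5, 58.5]), 0.7) 0.1048
plate [547.1 119.4  55.7]
disc [547.  119.2  33.4]
marker ang 36.4 width 11.5
marker ang 36.53 width 11.5
white line 0.11 0.008 36.69
white line 0.11 0.026 37.49
white line 0.082 0.008 37.47
white line 0.082 0.026 35.59
other (array([ 627.6, -290.8]), array([65.9, 67.3]), 26.1)
other (array([ 627.8, -291.2]), array([65.9, 67.6]), 26.1)
blue (array([490.9, -57.5]), array([95.7, 58.1]), 41.4)
blue (array([491. , -57.7]), array([96. , 58.6]), 41.6)
block slope [ 0.0002 -0.0035  0.1049]
deck slope [ 0.0002 -0.001   0.0709]
[[np.int32(230), np.int32(168), np.int32(21), np.int32(38), np.int32(461)], [np.int32(407), np.int32(210), np.int32(7), np.int32(8), np.int32(47)], [np.int32(391), np.int32(213), np.int32(17), np.int32(35), np.int32(218)], [np.int32(397), np.int32(212), np.int32(7), np.int32(8), np.int32(46)], [np.int32(202), np.int32(218), np.int32(130), np.int32(182), np.int32(13864)], [np.int32(409), np.int32(219), np.int32(8), np.int32(8), np.int32(52)], [np.int32(399), np.int32(222), np.int32(7), np.int32(7), np.int32(44)], [np.int32(411), np.int32(228), np.int32(8), np.int32(7), np.int32(47)], [np.int32(413), np.int32(237), np.int32(8), np.int32(8), np.int32(51)], [np.int32(403), np.int32(239), np.int32(7), np.int32(8), np.int32(49)], [np.int32(0), np.int32(333), np.int32(89), np.int32(67), np.int32(4112)]]
```

View pics/c9.png

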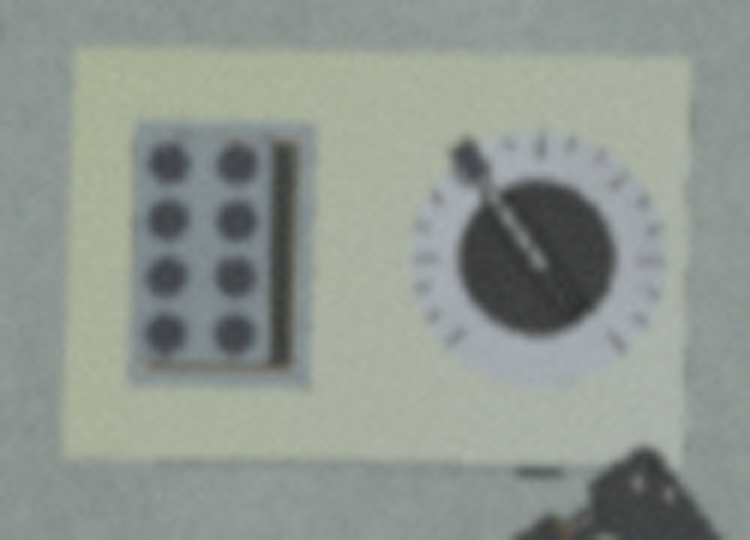

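The pointer bar is at 36.6° and the marker, which hasn't moved, at 36.5°: the line runs (540,265)→(483,180) to the marker at (467,158). The block is flat with its top 34 mm above the deck, and nothing else has moved. Handing in.

```bash
python3 -c "
from cell import arm;print(arm.sign_off())"
```

```text
the job is handed in; nothing more can be done
None
```

The heating block is fully home, flat and square in the well, and the dial's pointer stands at the unmoved marker to within my measuring error (about 0.5°); the first try at the well caught the lip, so I set the block on the bench and regrasped it, then let go and handed in at about 38 s.

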